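# Dry-lay a drain run

### The job

Lay out the drain run dry on the three rubber pads between the two clamped pipe ends, each fitting in the middle of its pad and in line with the pipes: the straight coupling next to the thick pipe, the tee between the other two with its branch pointing up, and the reducer next to the thin pipe, flat side down and its narrow end towards the thin pipe. Then set the clean-out plug upright, fully seated, in the mouth on top of the tee. Leave the cement can where it stands.

Things in the scene. Friction and masses are not known exactly. Their poses are not given: they have to be found in the camera images.
- coupling: loose white straight coupling lying level: tube 70 mm long, 45 mm in diameter, with an octagonal band 48 mm across flats round its middle 32 mm, on which it rests; ends alike. The band has upright flats facing y and -y, 48 mm apart. Origin on the tube's axis at mid-length, 24 mm above what it rests on; x along the tube, z up. 0.1 kg.
- tee: loose white tee, branch up: level barrel 76 mm long, 48 mm high; the branch above has an octagonal collar 52 mm across flats from 52 to 78 mm up, flats facing x and y (grip it there; barrel top below it is 46 mm up). Its open mouth is 40 mm wide, 26 mm deep. Origin: centre of underside, below the branch; x along barrel, z up. 0.18 kg.
- reducer: loose white flat-bottomed reducer 70 mm long, lying level: wide octagonal end 48 mm wide and high (x -35 to +3 mm), narrow octagonal end 34 mm wide and high (x +13 to +35), neck between. Grip the wide end's upright flats (facing y, 48 mm apart) at x about -15. Origin: centre of underside at mid-length; x towards the narrow end, z up. 0.09 kg.
- plug: loose white clean-out plug standing on its spigot: spigot 30 mm diameter (0 to 14 mm up), flange 56 mm diameter (14 to 22), square boss 24 mm wide to grip (22 to 46), sides facing x and y. Origin: centre of the spigot's underside, z up. 0.06 kg. Seated, its flange rests on the tee's rim and its origin is 64 mm above the tee's.
- thick_pipe: thick pipe end: white pipe 50 mm in diameter, 100 mm long, clamped in wooden saddles, fixed, at either end of the board. Origin: centre of the saddles' underside, 12 mm above the worktop, midway along the pipe, 205 mm from the middle pad's centre; pipe axis 36 mm above origin. y along the pipe and the run, z up.
- thin_pipe: thin pipe end: as the thick one, but the pipe is 32 mm in diameter; at the other end of the run, 410 mm from the thick pipe's origin. Same axes and origin.
- pad_a: fixed dark rubber pad on the plywood layout board, 80 mm along the run, 60 mm across, 4 mm thick. Origin: centre of its underside, 12 mm above the worktop; pad top 16 mm above the worktop. y along the run, z up. One of the two outer pads, 100 mm from the middle pad and 105 mm from the nearer pipe's origin; either pipe may be the one beside it.
- pad_mid: fixed dark rubber pad on the plywood layout board, 80 mm along the run, 60 mm across, 4 mm thick. Origin: centre of its underside, 12 mm above the worktop; pad top 16 mm above the worktop. y along the run, z up. The middle pad.
- pad_b: fixed dark rubber pad on the plywood layout board, 80 mm along the run, 60 mm across, 4 mm thick. Origin: centre of its underside, 12 mm above the worktop; pad top 16 mm above the worktop. y along the run, z up. The other outer pad, 100 mm from the middle pad; either pipe may be the one beside it.
- cement_can: loose small closed pale metal can with a brown label, 56 mm in diameter, 75 mm tall, standing upright among the fittings; leave it alone. Origin: centre of its underside, z up.
Things that resemble listed ones, but are neither listed nor needed, are in the scene too. Leave any orange look-alike of the coupling alone. What is shaped like the plug but turquoise is not meant.

How it is judged:
At the end, for the whole second after the job is handed in: Coupling beside thick pipe, tee mid, reducer beside thin pipe: within 13 mm of pad centres, 0.22 rad of the run, level; branch up; reducer flat side down, narrow end to thin pipe; plug upright in tee within 8 mm, flange within 5 mm of rim; all at rest; can upright, moved under 30 mm ((horizontal distance between coupling and pad_a below 0.013 m or horizontal distance between coupling and pad_b below 0.013 m) and horizontal distance between coupling and thick_pipe below 0.15 m and (horizontal distance between reducer and pad_a below 0.013 m or horizontal distance between reducer and pad_b below 0.013 m) and horizontal distance between reducer and thin_pipe below 0.15 m and horizontal distance between tee and pad_mid below 0.013 m and angle between the x axis of each of coupling, tee, reducer and the y axis of thick_pipe, either way round below 0.22 rad and height (world z) of coupling between 0.034 and 0.046 m and height (world z) of tee between 0.011 and 0.022 m and height (world z) of reducer between 0.011 and 0.022 m and angle between coupling's own x axis and vertical between 1.45 and 1.69 rad and angle between each of tee, reducer, plug's own z axis and vertical below 0.12 rad and x of thin_pipe in the frame of reducer above 0.05 m and horizontal distance between plug and tee below 0.008 m and z of plug in the frame of tee between 0.058 and 0.069 m and linear speed of each of coupling, tee, reducer, plug below 0.02 m/s and angle between cement_can's own z axis and vertical below 0.2 rad and distance of cement_can from where it was at the start of the episode below 0.03 m); the robot touches nothing.
It fails at once if the cement can is knocked over (angle between cement_can's own z axis and vertical above 0.6 rad).
It also fails if it takes over 112 s, if anything falls off the work surface, if the arm or the gripper's body presses on something with over 40 N, if the wrist force passes 120 N, or if a joint passes its speed limit or range.

### The arm

A 6-joint arm with a two-finger parallel gripper is mounted at the origin on the work surface. World frame = base frame: x ahead of the robot, y to its left, z up, the work surface at z = 0. Lengths are in m, angles in rad, forces in N, time in s.
With the tool pointing down it reaches from about 0.35 to 0.775 m from the base axis. Payload 5.5 kg.
Tool frame: the origin (TCP) lies at the very end of the fingers, on their centre line; the grasp point (between the pads) lies 19 mm behind it; x points along the fingers, y is the direction in which the jaws open and shut, and the axes are right-handed (so a half turn about x gives the same grasp; the last joint's range is limited). The gripper opens to 85 mm and grips with 20 to 120 N. Pads are 22 mm wide; open, the fingers measure 114 mm over their backs; the gripper's body (76 mm by 85 mm) begins 54 mm behind the grasp point. The pads swing forward as they close: fully open they stand 13 mm farther back than shut.
Start: joints at [0.989, 0.313, 0.046, 1.304, 0, 1.431], TCP at [0.246, 0.52, 0.231] pointing down, gripper open.
Joint ranges: [-2.76, 2.76], [-0.86, 1.69], [-1.03, 1.26], [-2.2, 2.34], [-1.47, 1.5], [-3.14, 3.14]. Speed limits (rad/s): [2.57, 2.57, 3.14, 3.14, 3.14, 3.14].

### API

Orientations are given as a unit quaternion [x, y, z, w].
In Python, from cell import sense, camera, arm gives the robot as it stands. The module is installed in compiled form; this text tells all that it offers.
- The arm moves only by the tool apply_moves, never from a script. Its argument "plan" is a list of rows, each a list of 7 numbers: the shift along the tool's x, y, z in mm, then the turn, a rotation vector about the tool's x, y, z in rad, then the closure, from 0 (fully open) to 1 (shut). In form: [[x, y, z, rx, ry, rz, fingers], ...]. A call has 1 to 5 rows; each row shifts and turns the commanded pose from where the row before left it, along the tool's axes as they then stand; what a row does not reach is not made up. A row lasts 1/8 s, in which the tool goes at most 62.5 mm and 10.7 degrees, less where a joint would pass 70% of its speed; a pose out of reach is approached as far as the arm can. A call is refused whole if a number of a shift passes 62.5 or a number of a turn 0.188, either way. A call with a gripper value outside its range is refused whole. The fingers move at their own pace and stop on an object; "newtons" is the grip in N (left out, the last holds). Time passes only in rows, so rows that do not move let the fingers close. It gives the time, the measured TCP pose, the force and the opening at its end, in the units of the state.
- sense(): the state, without advancing time (a new reading comes with each control period).
- camera(name): name is "side" or "top"; returns a dict with "frame" (420x560x3 uint8, blue, green, red), "fx", "fy", "cx", "cy" (pixels), "R" (3x3) and "t" (3): a world point X has camera coordinates R X + t. Camera axes: x right, y down, z forward; pixel columns grow to the right and rows downward; lengths in m; the calibration is good to about 2 mm. A picture is of the moment at which its call begins. There is no depth.
- arm.close_job(): hands the job in, once; it reports no verdict.
The state is a dict: "time": time; "joint_positions": joint angles; "dq": joint speeds; "joint_torque": joint torques, N m; "position": TCP position; "eef_rot": TCP orientation; "ft_force": force on the tool from outside, world axes, zero at the start; "ft_torque": the same for the moment, N m; "grip_width": finger opening in m.
Only numpy, scipy, OpenCV 4.12 (cv2) and the standard library are available. Lean on these libraries where they do the work, as an engineer would, in place of code of your own. Each camera call takes 0.05 s, during which the arm holds its last target. There are 200 camera calls.

## Working session

There is one attempt and no reset: what is moved stays moved. The work goes in short steps, Python scripts to look and compute and a tool call to move; the robot and the scene stay as the last step left them, time stands still between calls to the robot, and variables do not carry over. Pictures are saved under pics/ and viewed, about 12 in all and at most 16, crops included, and the job is handed in when it is done.

Besides the shell and the picture viewer there is one more tool, called after "Request:" in YAML: its name, and indented under it one key for each argument. apply_moves: Moves the arm, as the interface text tells. Its arguments: {"type":"object","properties":{"plan":{"type":"array"},"newtons":{"type":"number"}},"required":["plan"]}

```bash
mkdir -p pics; python3 - <<'E'
from cell import sense,camera
import cv2,numpy as np
s=sense();print(s)
for n in("top","side"):
    c=camera(n);cv2.imwrite(f"pics/{n}0.png",c["frame"]);print(n,c["fx"],c["fy"],c["cx"],c["cy"],np.round(c["R"],4).tolist(),np.round(c["t"],4).tolist())
E
```

```text
{'time': 0.0, 'joint_positions': array([ 9.89399200e-01,  3.14003756e-01,  4.49756281e-02,  1.30354519e+00,
       -2.06621688e-05,  1.43120125e+00]), 'dq': array([-0.00117563,  0.00018051, -0.00120412,  0.00055248,  0.00053235,
        0.00140446]), 'joint_torque': array([-4.33177929e-04, -4.80631614e+01,  2.98530453e+01,  1.93833903e-02,
       -2.83296185e-04, -5.50607453e-06]), 'position': array([0.24559254, 0.51937122, 0.23040555]), 'eef_rot': array([ 0.15434283,  0.69013889, -0.15552373,  0.68970934]), 'ft_force': array([-0.7634313 ,  0.18165756,  0.55515475]), 'ft_torque': array([-0.02382274, -0.00935955,  0.04048314]), 'grip_width': 0.08534154434738826}
top 540.0745465060128 540.0745465060128 273.3055922004047 205.1714706412292 [[-0.0111, -0.9998, -0.0176], [-0.9918, 0.0133, -0.1272], [0.1274, 0.016, -0.9917]] [0.0602, 0.518, 1.3198]
side 391.4413198938359 391.4413198938359 278.0688081513162 206.1975029837233 [[0.9984, -0.0554, 0.0117], [-0.018, -0.5067, -0.8619], [0.0537, 0.8604, -0.5069]] [-0.5292, 0.0857, 0.8998]
```

View pics/top0.png

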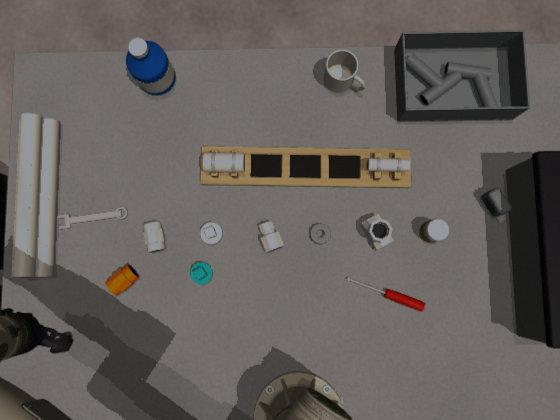

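View pics/side0.png

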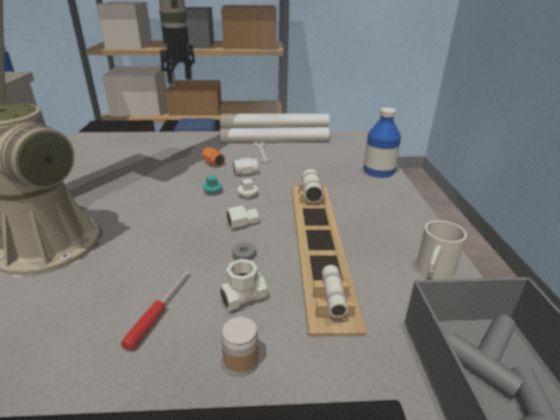

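The top view shows the thick pipe at (224,162), pads at (266,166), (305,166) and (345,167), and the thin pipe at (389,165). The white coupling is at (153,236); the one at (122,279) is an orange look-alike. The white plug is at (211,233); the one at (201,273) is turquoise. The reducer is at (270,236), the tee at (379,231) and the can at (435,231). I'll take one enlarged crop to confirm the identities.

```bash
cat > h.py <<'E'
import cv2,numpy as np
from scipy.spatial.transform import Rotation as Ro
from cell import sense,camera
def ray(c,u,v,z):
    "pixel -> world point on plane z"
    R=np.array(c["R"]);t=np.array(c["t"]);o=-R.T@t
    d=R.T@np.array([(u-c["cx"])/c["fx"],(v-c["cy"])/c["fy"],1]);return o+d*(z-o[2])/d[2]
def proj(c,X):
    p=np.array(c["R"])@np.array(X)+c["t"];return np.array([c["cx"]+c["fx"]*p[0]/p[2],c["cy"]+c["fy"]*p[1]/p[2]])
def crop(c,x0,y0,x1,y1,k,f):
    cv2.imwrite(f,cv2.resize(c["frame"][y0:y1,x0:x1],None,fx=k,fy=k,interpolation=cv2.INTER_CUBIC))
E
python3 - <<'E'
from h import *
c=camera("top");f=c["frame"]
a=f[205:290,90:250];b=f[205:290,245:455]
A=cv2.resize(f[205:295,95:285],None,fx=4,fy=4,interpolation=cv2.INTER_CUBIC)[:, :760]
B=cv2.resize(f[205:260,255:445],None,fx=4,fy=4,interpolation=cv2.INTER_CUBIC)[:, :760]
cv2.imwrite("pics/ab.png",np.vstack([A,B]))
# world rectified pipes/board
def lab(m,name,z,mn=60):
    n,L,S,C=cv2.connectedComponentsWithStats(m.astype(np.uint8))
    for i in range(1,n):
        if S[i,4]>mn:
            cn=max(cv2.findContours((L==i).astype(np.uint8),0,2)[0],key=cv2.contourArea)
            r=cv2.minAreaRect(cn);P=[ray(c,*p,z)[:2] for p in cv2.boxPoints(r)]
            print(name,np.round(C[i],1),S[i,4],"rect c",np.round(ray(c,*r[0],z)[:2],4),"e",np.round(P[1]-P[0],3),np.round(P[2]-P[1],3))
h=f.max(2).astype(int);mnn=f.min(2).astype(int)
m=(h<50);m[:150]=0;m[185:]=0;m[:,:245]=0;m[:,365:]=0
lab(m,"pad",.016)
m=(mnn>120)&(h-mnn<45);m[:145]=0;m[265:]=0;m[:,:135]=0;m[:,450:]=0
lab(m,"white",.04)
E
```

```text
pad [265.7 165.3] 658 rect c [0.624  0.0725] e [ 0.057 -0.002] [-0.004 -0.077]
pad [304.6 165.7] 664 rect c [ 0.621  -0.0269] e [-0.001 -0.074] [-0.057  0.001]
pad [344.  166.5] 681 rect c [ 0.6182 -0.1277] e [-0.001 -0.077] [-0.055  0.002]
white [222.9 161.3] 570 rect c [0.6307 0.1808] e [-0.001 -0.099] [-0.039  0.   ]
white [389. 164.] 364 rect c [ 0.618  -0.2377] e [ 0.025 -0.002] [-0.006 -0.101]
white [381.  231.7] 283 rect c [ 0.4533 -0.2114] e [ 0.018 -0.052] [-0.075 -0.024]
white [438.1 229.2] 359 rect c [ 0.4532 -0.3519] e [ 0.034 -0.036] [-0.038 -0.035]
white [271.6 235.9] 341 rect c [0.4445 0.0595] e [ 0.013 -0.035] [-0.064 -0.025]
white [153.7 235.8] 400 rect c [0.445  0.3507] e [ 0.006 -0.039] [-0.069 -0.012]
white [210.7 232.9] 349 rect c [0.4509 0.2098] e [ 0.037 -0.037] [-0.037 -0.036]
```

View pics/ab.png

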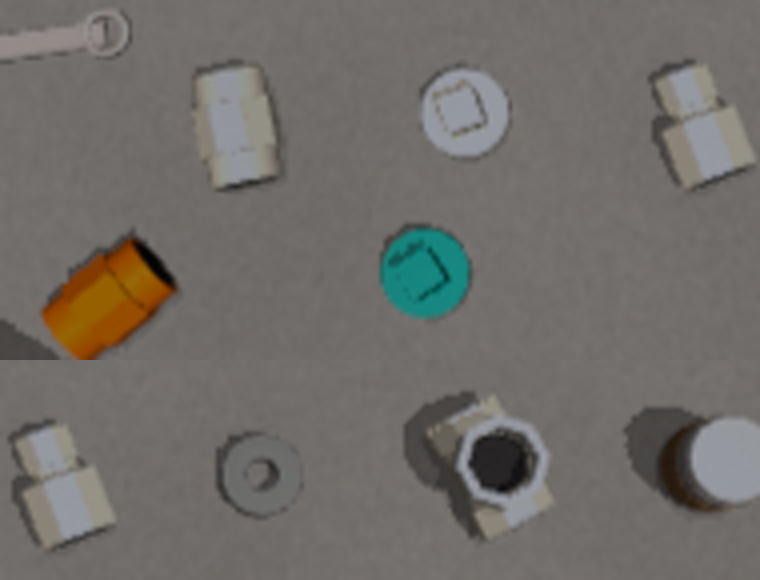

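```bash
cat >> h.py <<'E'
def run():
    p=np.array([[.624,.0725],[.621,-.0269],[.6182,-.1277]]);return p
def go(x,y,z,jaw):
    "total shift in tool axes: down, yaw about tool x, then lateral in the turned frame; jaw=world angle of tool y, deg"
    s=sense();R=Ro.from_quat(s["eef_rot"]).as_matrix();p=s["position"]
    a=np.degrees(np.arctan2(R[1,1],R[0,1]))
    print("t",round(s["time"],2),"pos",np.round(p,4),"jaw",round(a,1),"tilt",np.round(R[:,0],3),"q1,q6",np.round(s["joint_positions"][[0,5]],2),"F",np.round(s["ft_force"],1),"w",round(s["grip_width"],4))
    j=np.radians(jaw);Y=np.array([np.cos(j),np.sin(j),0]);X=np.array([0,0,-1.]);T=np.stack([X,Y,np.cross(X,Y)],1)
    d=T.T@(np.array([x,y,z])-p)*1000;w=Ro.from_matrix(R.T@T).as_rotvec()
    print("down %.1f | y %.1f z %.1f (after turn) | turn %s"%(d[0],d[1],d[2],np.round(w,3)))
E
python3 - <<'E'
from h import *
c=camera("top");R=np.array(c["R"]);print("cam",np.round(-R.T@c["t"],3))
A=lambda U,V:(U/4-.375+95,V/4-.375+205)
B=lambda U,V:(U/4-.375+255,V/4-.375+205)
O={"plug":(A(465.5,112),.022),"coup":(A(237.8,125.3),.028),"redgrip":(A(708,146),.03),"redgrip2":(B(69,145),.03),"tee":(B(502.5,101.5),.078)}
sd=camera("side");f=sd["frame"].copy()
for k,(u,z) in O.items():
    X=ray(c,*u,z);print(k,np.round(X,4));q=proj(sd,X);cv2.circle(f,tuple(np.round(q).astype(int)),1,(0,0,255),-1)
for p in run():
    q=proj(sd,[*p,.016]);cv2.circle(f,tuple(np.round(q).astype(int)),1,(0,255,0),-1)
d=run()[0]-run()[2];print("run ang",np.degrees(np.arctan2(d[1],d[0])),np.linalg.norm(d))
crop({"frame":f},190,140,370,340,3.5 and 3,"pics/chk.png")
go(.445,.35,.1,-81)
E
```

```text
cam [0.346 0.032 1.376]
plug [0.4526 0.2116 0.022 ]
coup [0.4456 0.3539 0.028 ]
redgrip [0.4289 0.0591 0.03  ]
redgrip2 [0.4295 0.0585 0.03  ]
tee [ 0.4495 -0.2029  0.078 ]
run ang 88.34054647907236 0.2002839983623255
t 0.25 pos [0.2457 0.5196 0.2309] jaw 64.7 tilt [-0.    -0.001 -1.   ] q1,q6 [0.99 1.43] F [ 0.  -0.3 -0.4] w 0.0854
down 130.9 | y 198.7 z -170.3 (after turn) | turn [2.543e+00 1.000e-03 0.000e+00]
```

View pics/chk.png

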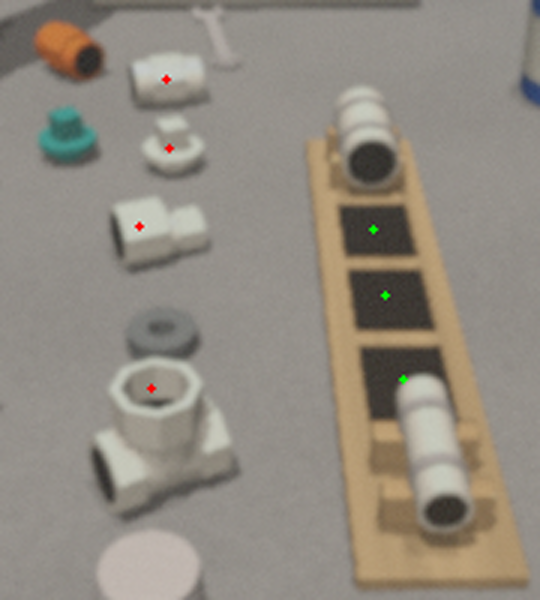

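Side view check: the red marks land on the coupling (166,79), plug (169,148), reducer wide end (139,226) and tee mouth (151,388). The green marks fall on the pads, so the two views agree within about 2 px. Starting with the coupling.

```bash
python3 -c "
from h import *
go(.446,.354,.12,99)"
```

```text
t 0.25 pos [0.2457 0.5196 0.2309] jaw 64.7 tilt [-0.    -0.001 -1.   ] q1,q6 [0.99 1.43] F [ 0.  -0.3 -0.4] w 0.0854
down 110.9 | y -194.9 z 171.9 (after turn) | turn [-0.599 -0.     0.001]
```

Request:
apply_moves:
  plan:
    - [15,0,0,-0.15,0,0,0]
    - [15,0,0,-0.15,0,0,0]
    - [15,0,0,-0.15,0,0,0]
    - [15,0,0,-0.15,0,0,0]
  newtons: 40

```text
time: 0.75
position: [0.2458, 0.5197, 0.1707]
eef_rot: [-0.058, 0.705, 0.058, 0.705]
ft_force: [-0.4, -0.1, -0.2]
grip_width: 0.0856
```

Request:
apply_moves:
  plan:
    - [0,-39,34,0,0,0,0]
    - [0,-39,34,0,0,0,0]
    - [0,-39,34,0,0,0,0]
    - [0,-39,35,0,0,0,0]
    - [0,-39,35,0,0,0,0]

```text
time: 1.38
position: [0.4476, 0.3532, 0.1713]
eef_rot: [-0.056, 0.705, 0.056, 0.705]
ft_force: [0.8, -0.4, 0.8]
grip_width: 0.0855
```

Request:
apply_moves:
  plan:
    - [50,0,0,0,0,0,0]
    - [0,0,0,0,0,0,0]

```text
time: 1.62
position: [0.444, 0.352, 0.1178]
eef_rot: [-0.057, 0.708, 0.054, 0.702]
ft_force: [-0.6, -0.3, -0.4]
grip_width: 0.0853
```

```bash
python3 -c "
from h import *
go(.446,.354,.007,99)
c=camera('side');q=proj(c,[.446,.354,.05]).astype(int);print(q);crop(c,q[0]-60,q[1]-45,q[0]+60,q[1]+45,5,'pics/g1.png')"
```

```text
t 1.62 pos [0.444  0.352  0.1178] jaw 99.0 tilt [-0.007 -0.004 -1.   ] q1,q6 [0.53 0.37] F [-0.6 -0.3 -0.4] w 0.0853
down 110.8 | y 1.7 z 2.3 (after turn) | turn [-0.    -0.008  0.003]
[244 159]
```

View pics/g1.png

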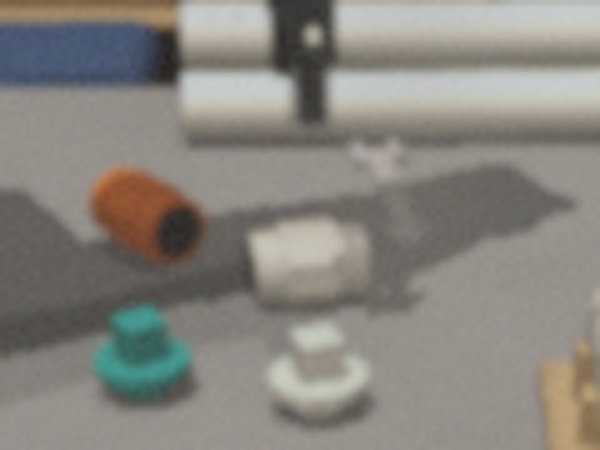

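The gripper's finger shows at about (310,90), directly above the coupling at (310,260), with the orange look-alike clear to the left. Going down.

Request:
apply_moves:
  plan:
    - [40,1,2,0,0,0,0]
    - [40,0,0,0,0,0,0]
    - [20,0,0,0,0,0,0]
    - [9,0,0,0,0,0,0]
    - [0,0,0,0,0,0,0]

```text
time: 2.3
position: [0.4486, 0.3565, 0.0133]
eef_rot: [-0.056, 0.704, 0.056, 0.705]
ft_force: [0.1, 0.9, 0.9]
grip_width: 0.0853
```

Request:
apply_moves:
  plan:
    - [0,0,0,0,0,0,1]
    - [0,0,0,0,0,0,1]
    - [0,0,0,0,0,0,1]
    - [0,0,0,0,0,0,1]
    - [0,0,0,0,0,0,1]

```text
time: 2.92
position: [0.4492, 0.3563, 0.0138]
eef_rot: [-0.055, 0.704, 0.056, 0.706]
ft_force: [-1.5, -0.1, 5.5]
grip_width: 0.047
```

Request:
apply_moves:
  plan:
    - [0,0,0,0,0,0,1]
    - [-30,0,0,0,0,0,1]
    - [-50,0,0,0,0,0,1]
    - [-20,0,0,0,0,0,1]
    - [0,0,0,0,0,0,1]

```text
time: 3.55
position: [0.4495, 0.3563, 0.1143]
eef_rot: [-0.055, 0.704, 0.056, 0.706]
ft_force: [0.2, 0.1, -2.2]
grip_width: 0.0471
```

```bash
python3 -c "
from h import *
go(.6245,.073,.06,178.3)"
```

```text
t 3.55 pos [0.4495 0.3563 0.1143] jaw 99.1 tilt [ 0.004  0.002 -1.   ] q1,q6 [0.53 0.37] F [ 0.2  0.1 -2.2] w 0.0471
down 54.3 | y -183.3 z -278.0 (after turn) | turn [-1.383e+00  4.000e-03  1.000e-03]
```

Request:
apply_moves:
  plan:
    - [-2,0,0,-0.173,0,0,1]
    - [-2,0,0,-0.173,0,0,1]
    - [-2,0,0,-0.173,0,0,1]
    - [-2,0,0,-0.173,0,0,1]

```text
time: 4.05
position: [0.4472, 0.355, 0.1183]
eef_rot: [-0.294, 0.644, 0.293, 0.642]
ft_force: [0.3, 0.1, -1.4]
grip_width: 0.0468
```

Request:
apply_moves:
  plan:
    - [0,0,0,-0.173,0,0,1]
    - [0,0,0,-0.173,0,0,1]
    - [0,0,0,-0.173,0,0,1]
    - [0,0,0,-0.172,0,0,1]
    - [0,0,0,0,0,0,1]

```text
time: 4.68
position: [0.4473, 0.3551, 0.1186]
eef_rot: [-0.492, 0.509, 0.492, 0.507]
ft_force: [0.1, 0.1, -0.3]
grip_width: 0.0472
```

Request:
apply_moves:
  plan:
    - [0,-26,-39,0,0,0,1]
    - [0,-26,-39,0,0,0,1]
    - [0,-26,-39,0,0,0,1]
    - [0,-26,-39,0,0,0,1]
    - [0,-26,-39,0,0,0,1]

```text
time: 5.3
position: [0.5726, 0.1554, 0.1193]
eef_rot: [-0.491, 0.509, 0.492, 0.508]
ft_force: [0.6, 1.1, -1.2]
grip_width: 0.0473
```

Request:
apply_moves:
  plan:
    - [0,-26,-40,0,0,0,1]
    - [0,-26,-40,0,0,0,1]
    - [0,0,0,0,0,0,1]
    - [0,0,0,0,0,0,1]

```text
time: 5.8
position: [0.6212, 0.0754, 0.1192]
eef_rot: [-0.491, 0.508, 0.493, 0.508]
ft_force: [-0.0, 0.5, -0.6]
grip_width: 0.0474
```

```bash
python3 -c "
from h import *
go(.6245,.075,.0305,178.3)"
```

```text
t 5.8 pos [0.6212 0.0754 0.1192] jaw 178.2 tilt [-0.002  0.001 -1.   ] q1,q6 [-0.01 -1.55] F [-0.   0.5 -0.6] w 0.0474
down 88.7 | y -3.3 z -0.3 (after turn) | turn [-0.002  0.    -0.002]
```

Request:
apply_moves:
  plan:
    - [35,-3,0,0,0,0,1]
    - [35,0,0,0,0,0,1]
    - [12,0,0,0,0,0,1]
    - [5,0,0,0,0,0,1]
    - [0,0,0,0,0,0,1]

```text
time: 6.42
position: [0.6255, 0.0758, 0.0341]
eef_rot: [-0.493, 0.507, 0.492, 0.508]
ft_force: [0.2, -0.6, -1.0]
grip_width: 0.0469
```

```bash
python3 -c "
from h import *
go(.6245,.075,.0305,178.3)
c=camera('side');crop(c,270,150,390,300,4,'pics/p1.png')"
```

```text
t 6.42 pos [0.6255 0.0758 0.0341] jaw 178.3 tilt [ 0.001  0.    -1.   ] q1,q6 [-0.01 -1.55] F [ 0.2 -0.6 -1. ] w 0.0469
down 3.6 | y 1.0 z -0.8 (after turn) | turn [0.    0.    0.001]
```

View pics/p1.png

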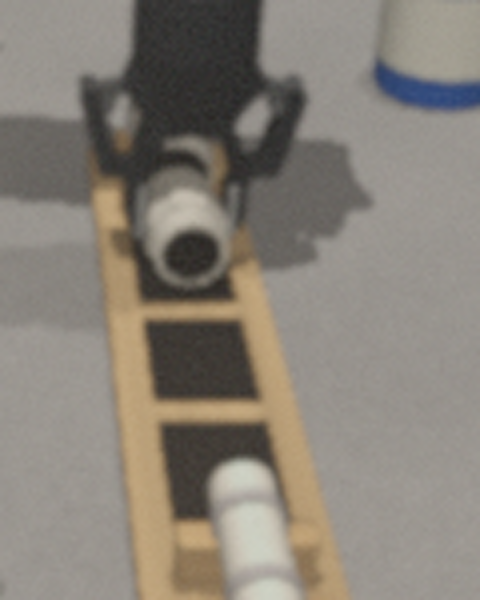

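The coupling at (188,240) hangs over the middle of its pad, in line with the pipes. Lowering the last 4 mm and releasing.

Request:
apply_moves:
  plan:
    - [4,-1,-1,0,0,0,1]
    - [0,0,0,0,0,0,1]
    - [0,0,0,0,0,0,0.3]
    - [0,0,0,0,0,0,0]
    - [0,0,0,0,0,0,0]

```text
time: 7.1
position: [0.6261, 0.0743, 0.0295]
eef_rot: [-0.493, 0.507, 0.492, 0.507]
ft_force: [0.2, 0.7, 0.5]
grip_width: 0.0854
```

Request:
apply_moves:
  plan:
    - [0,0,0,0,0,0,0]
    - [-20,0,0,0,0,0,0]
    - [-50,0,0,0,0,0,0]
    - [-50,0,0,0,0,0,0]
    - [0,0,0,0,0,0,0]

```text
time: 7.72
position: [0.6292, 0.0743, 0.1545]
eef_rot: [-0.495, 0.505, 0.49, 0.51]
ft_force: [0.0, 0.4, -0.3]
grip_width: 0.0854
```

```bash
python3 -c "
from h import *
go(.431,.059,.1,111)"
```

```text
t 7.72 pos [0.6292 0.0743 0.1545] jaw 178.3 tilt [ 0.009  0.    -1.   ] q1,q6 [-0.01 -1.55] F [ 0.   0.4 -0.3] w 0.0854
down 54.5 | y 56.7 z -190.5 (after turn) | turn [1.175 0.006 0.008]
```

Request:
apply_moves:
  plan:
    - [0,0,0,0.168,0,0,0]
    - [0,0,0,0.168,0,0,0]
    - [0,0,0,0.168,0,0,0]
    - [0,0,0,0.168,0,0,0]
    - [0,0,0,0.168,0,0,0]

```text
time: 8.35
position: [0.6254, 0.0743, 0.148]
eef_rot: [-0.241, 0.665, 0.241, 0.664]
ft_force: [-0.1, 0.0, -1.5]
grip_width: 0.0851
```

Request:
apply_moves:
  plan:
    - [0,0,0,0.168,0,0,0]
    - [0,0,0,0.168,0,0,0]
    - [0,0,0,0,0,0,0]

```text
time: 8.72
position: [0.6255, 0.0743, 0.1482]
eef_rot: [-0.129, 0.696, 0.129, 0.695]
ft_force: [0.3, -0.6, -0.5]
grip_width: 0.0858
```

Request:
apply_moves:
  plan:
    - [0,14,-47,0,0,0,0]
    - [0,14,-47,0,0,0,0]
    - [0,14,-48,0,0,0,0]
    - [0,14,-48,0,0,0,0]
    - [40,0,0,0,0,0,0]

```text
time: 9.35
position: [0.4272, 0.0588, 0.111]
eef_rot: [-0.13, 0.694, 0.129, 0.697]
ft_force: [1.0, -0.4, -0.6]
grip_width: 0.0854
```

Request:
apply_moves:
  plan:
    - [0,0,0,0,0,0,0]
    - [0,0,0,0,0,0,0]
    - [0,0,0,0,0,0,0]

```text
time: 9.72
position: [0.4299, 0.0587, 0.1103]
eef_rot: [-0.129, 0.695, 0.129, 0.696]
ft_force: [-0.0, -0.1, 0.2]
grip_width: 0.0857
```

```bash
python3 -c "
from h import *
go(.431,.059,.008,111)"
```

```text
t 9.72 pos [0.4299 0.0587 0.1103] jaw 111.0 tilt [ 0.002  0.    -1.   ] q1,q6 [-0.05 -0.42] F [-0.  -0.1  0.2] w 0.0857
down 102.3 | y -0.1 z 1.1 (after turn) | turn [-0.001  0.002  0.001]
```

Request:
apply_moves:
  plan:
    - [35,0,1,0,0,0,0]
    - [40,0,0,0,0,0,0]
    - [20,0,0,0,0,0,0]
    - [6,0,0,0,0,0,0]
    - [0,0,0,0,0,0,0]

```text
time: 10.35
position: [0.4302, 0.0591, 0.0087]
eef_rot: [-0.129, 0.695, 0.128, 0.696]
ft_force: [0.6, 0.0, -0.3]
grip_width: 0.0853
```

Request:
apply_moves:
  plan:
    - [0,0,0,0,0,0,1]
    - [0,0,0,0,0,0,1]
    - [0,0,0,0,0,0,1]
    - [0,0,0,0,0,0,1]
    - [0,0,0,0,0,0,1]

```text
time: 10.98
position: [0.4303, 0.0591, 0.0093]
eef_rot: [-0.129, 0.695, 0.128, 0.696]
ft_force: [-1.2, 1.0, 6.8]
grip_width: 0.0474
```

Request:
apply_moves:
  plan:
    - [0,0,0,0,0,0,1]
    - [-30,0,0,0,0,0,1]
    - [-50,0,0,0,0,0,1]
    - [-20,0,0,0,0,0,1]
    - [0,0,0,0,0,0,1]

```text
time: 11.6
position: [0.431, 0.059, 0.1099]
eef_rot: [-0.129, 0.694, 0.128, 0.697]
ft_force: [-0.1, -0.2, -1.7]
grip_width: 0.0472
```

Request:
apply_moves:
  plan:
    - [-15,0,0,0,0,0,1]
    - [0,0,0,0,0,0,1]
    - [0,0,0,0,0,0,1]

```text
time: 11.98
position: [0.4287, 0.0591, 0.1221]
eef_rot: [-0.128, 0.696, 0.129, 0.695]
ft_force: [0.3, -0.3, -1.6]
grip_width: 0.0474
```

```bash
python3 -c "
from h import *
go(.6186,-.112,.03,-1.7)
c=camera('side');a=cv2.resize(c['frame'][120:300,190:310],None,fx=3,fy=3);d=cv2.resize(camera('top')['frame'][140:260,190:320],None,fx=3,fy=3)
im=np.zeros((540,760,3),np.uint8);im[:,:360]=a;im[:360,362:752]=d;cv2.imwrite('pics/g2.png',im)"
```

```text
t 11.97 pos [0.4287 0.0591 0.1221] jaw 110.9 tilt [-0.002  0.    -1.   ] q1,q6 [-0.05 -0.41] F [ 0.3 -0.3 -1.6] w 0.0474
down 92.1 | y 194.9 z 165.4 (after turn) | turn [ 1.966e+00 -2.000e-03  1.000e-03]
```

View pics/g2.png

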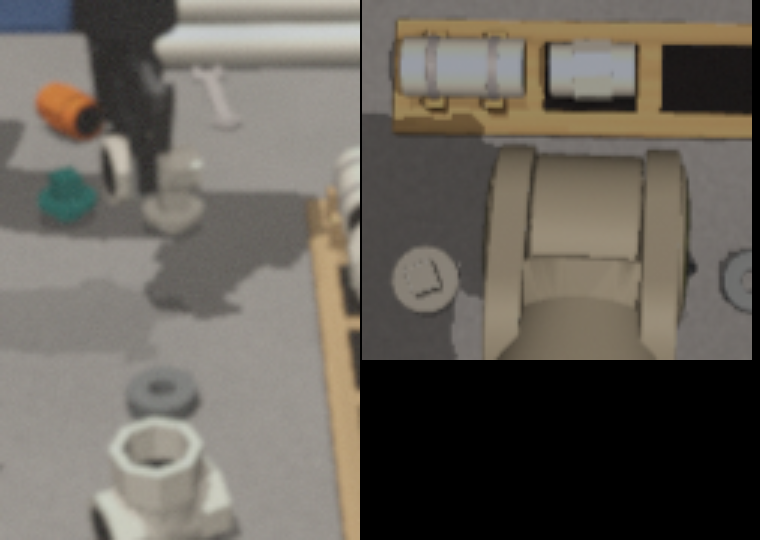

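The coupling at right (592,70) is centred on its pad (546–636). The reducer hangs level in the gripper with its narrow end ahead, and the plug and tee are undisturbed. Turning and moving the reducer now.

Request:
apply_moves:
  plan:
    - [0,0,0,0.179,0,0,1]
    - [0,0,0,0.179,0,0,1]
    - [0,0,0,0.179,0,0,1]
    - [0,0,0,0.179,0,0,1]
    - [0,0,0,0.179,0,0,1]

```text
time: 12.7
position: [0.4291, 0.0591, 0.1226]
eef_rot: [0.187, 0.682, -0.187, 0.682]
ft_force: [-0.2, -0.2, -1.1]
grip_width: 0.0471
```

Request:
apply_moves:
  plan:
    - [0,0,0,0.179,0,0,1]
    - [0,0,0,0.179,0,0,1]
    - [0,0,0,0.179,0,0,1]
    - [0,0,0,0.179,0,0,1]
    - [0,0,0,0.179,0,0,1]

```text
time: 13.32
position: [0.4291, 0.0591, 0.1226]
eef_rot: [0.464, 0.534, -0.464, 0.533]
ft_force: [-0.3, -0.3, -0.5]
grip_width: 0.047
```

Request:
apply_moves:
  plan:
    - [0,0,0,0.176,0,0,1]
    - [0,39,33,0,0,0,1]
    - [0,39,33,0,0,0,1]
    - [0,39,33,0,0,0,1]
    - [0,39,33,0,0,0,1]

```text
time: 13.95
position: [0.5823, -0.0786, 0.1223]
eef_rot: [-0.507, -0.493, 0.508, -0.492]
ft_force: [1.3, -0.5, 0.2]
grip_width: 0.0471
```

Request:
apply_moves:
  plan:
    - [0,39,33,0,0,0,1]
    - [20,0,0,0,0,0,1]
    - [20,0,0,0,0,0,1]
    - [0,0,0,0,0,0,1]
    - [0,0,0,0,0,0,1]

```text
time: 14.58
position: [0.6195, -0.1116, 0.0834]
eef_rot: [0.507, 0.493, -0.507, 0.492]
ft_force: [0.2, -0.7, -0.5]
grip_width: 0.0474
```

```bash
python3 -c "
from h import *
go(.6186,-.112,.026,-1.7)"
```

```text
t 14.57 pos [ 0.6195 -0.1116  0.0834] jaw -1.7 tilt [-0.  0. -1.] q1,q6 [-0.31  1.29] F [ 0.2 -0.7 -0.5] w 0.0474
down 57.4 | y -0.9 z 0.4 (after turn) | turn [-0. -0.  0.]
```

Request:
apply_moves:
  plan:
    - [30,0,0,0,0,0,1]
    - [18,0,0,0,0,0,1]
    - [6,0,0,0,0,0,1]
    - [2,0,0,0,0,0,1]
    - [0,0,0,0,0,0,1]

```text
time: 15.2
position: [0.6202, -0.1119, 0.0283]
eef_rot: [0.508, 0.492, -0.507, 0.493]
ft_force: [-0.0, 0.6, -0.5]
grip_width: 0.0474
```

Request:
apply_moves:
  plan:
    - [1,0,0,0,0,0,1]
    - [0,0,0,0,0,0,1]
    - [0,0,0,0,0,0,0.3]
    - [0,0,0,0,0,0,0]
    - [0,0,0,0,0,0,0]

```text
time: 15.82
position: [0.6196, -0.1117, 0.0264]
eef_rot: [0.508, 0.492, -0.507, 0.493]
ft_force: [-0.0, -1.2, 0.5]
grip_width: 0.0852
```

Request:
apply_moves:
  plan:
    - [0,0,0,0,0,0,0]
    - [-20,0,0,0,0,0,0]
    - [-50,0,0,0,0,0,0]
    - [-50,0,0,0,0,0,0]
    - [-20,0,0,0,0,0,0]

```text
time: 16.45
position: [0.6211, -0.1122, 0.1702]
eef_rot: [0.508, 0.491, -0.506, 0.494]
ft_force: [0.5, -0.0, 0.1]
grip_width: 0.0855
```

```bash
python3 -c "
from h import *
go(.4505,-.2029,.165,118)"
```

```text
t 16.45 pos [ 0.6211 -0.1122  0.1702] jaw -1.7 tilt [ 0.005 -0.002 -1.   ] q1,q6 [-0.31  1.29] F [ 0.5 -0.   0.1] w 0.0855
down 5.2 | y -0.0 z -193.2 (after turn) | turn [-2.089e+00  6.000e-03 -2.000e-03]
```

Request:
apply_moves:
  plan:
    - [0,0,0,0.175,0,0,0]
    - [0,0,0,0.175,0,0,0]
    - [0,0,0,0.175,0,0,0]
    - [0,0,0,0.175,0,0,0]
    - [0,0,0,0.175,0,0,0]

```text
time: 17.08
position: [0.6194, -0.1117, 0.1663]
eef_rot: [0.669, 0.229, -0.669, 0.229]
ft_force: [-0.8, -0.1, -0.7]
grip_width: 0.0857
```

Request:
apply_moves:
  plan:
    - [0,0,0,0.175,0,0,0]
    - [0,0,48,0,0,0,0]
    - [0,0,48,0,0,0,0]
    - [0,0,48,0,0,0,0]
    - [0,0,48,0,0,0,0]

```text
time: 17.7
position: [0.4488, -0.2027, 0.1664]
eef_rot: [0.686, 0.172, -0.686, 0.172]
ft_force: [-0.4, -1.1, 0.1]
grip_width: 0.0854
```

Request:
apply_moves:
  plan:
    - [10,0,0,0,0,0,0]
    - [0,0,0,0,0,0,0]
    - [0,0,0,0,0,0,0]

```text
time: 18.08
position: [0.451, -0.2019, 0.1563]
eef_rot: [0.686, 0.172, -0.686, 0.172]
ft_force: [-0.2, -0.4, -0.2]
grip_width: 0.0854
```

```bash
python3 -c "
from h import *
go(.4505,-.2029,.05,-62)
c=camera('side');a=cv2.resize(c['frame'][140:380,190:370],None,fx=2.2,fy=2.2);d=cv2.resize(camera('top')['frame'][140:270,190:460],None,fx=1.4,fy=1.4)
im=np.zeros((528,790,3),np.uint8);im[:a.shape[0],:a.shape[1]]=a;im[:d.shape[0],400:400+d.shape[1]]=d;cv2.imwrite('pics/g3.png',im)"
```

```text
t 18.07 pos [ 0.451  -0.2019  0.1563] jaw -61.8 tilt [ 0.  0. -1.] q1,q6 [-0.58  2.07] F [-0.2 -0.4 -0.2] w 0.0854
down 106.3 | y 0.6 z 0.9 (after turn) | turn [ 0.003 -0.    -0.   ]
```

View pics/g3.png

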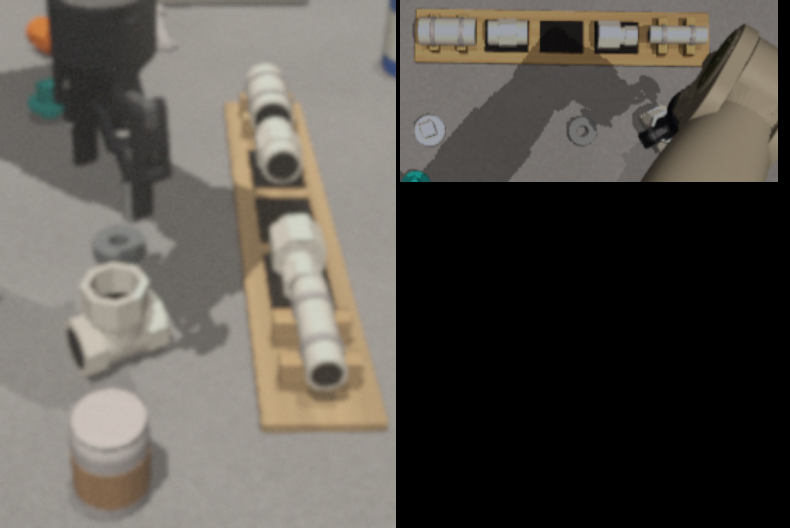

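The coupling and reducer both sit centred on their pads (top inset, about (507,33) and (617,35)), with the narrow end towards the thin pipe. The open gripper is above the tee, and the tee and can are untouched. Going down on the collar.

Request:
apply_moves:
  plan:
    - [40,0,1,0,0,0,0]
    - [40,0,0,0,0,0,0]
    - [20,0,0,0,0,0,0]
    - [6,0,0,0,0,0,0]
    - [0,0,0,0,0,0,0]

```text
time: 18.8
position: [0.4497, -0.2025, 0.0504]
eef_rot: [0.686, 0.172, -0.686, 0.172]
ft_force: [0.7, 0.7, 1.7]
grip_width: 0.0855
```

Request:
apply_moves:
  plan:
    - [0,0,0,0,0,0,1]
    - [0,0,0,0,0,0,1]
    - [0,0,0,0,0,0,1]
    - [0,0,0,0,0,0,1]
    - [0,0,0,0,0,0,1]

```text
time: 19.42
position: [0.4501, -0.2032, 0.0515]
eef_rot: [0.687, 0.171, -0.685, 0.172]
ft_force: [-1.2, 1.4, 6.3]
grip_width: 0.0511
```

Request:
apply_moves:
  plan:
    - [0,0,0,0,0,0,1]
    - [-30,0,0,0,0,0,1]
    - [-50,0,0,0,0,0,1]
    - [-20,0,0,0,0,0,1]
    - [0,0,0,0,0,0,1]

```text
time: 20.05
position: [0.4502, -0.2033, 0.1517]
eef_rot: [0.687, 0.171, -0.685, 0.173]
ft_force: [1.0, -0.2, -3.6]
grip_width: 0.0508
```

Request:
apply_moves:
  plan:
    - [-5,0,0,0,0,0,1]
    - [0,0,0,0,0,0,1]
    - [0,0,0,0,0,0,1]

```text
time: 20.42
position: [0.4487, -0.2023, 0.1543]
eef_rot: [-0.686, -0.172, 0.686, -0.171]
ft_force: [-0.6, 1.3, -2.4]
grip_width: 0.0512
```

```bash
python3 -c "
from h import *
go(.6215,-.027,.07,-1.7)
c=camera('side');crop(c,170,120,350,300,3,'pics/g4.png')"
```

```text
t 20.43 pos [ 0.4487 -0.2023  0.1543] jaw -61.9 tilt [-0.001  0.001 -1.   ] q1,q6 [-0.59  2.06] F [-0.6  1.3 -2.4] w 0.0512
down 84.3 | y 167.5 z -180.4 (after turn) | turn [-1.05  -0.     0.002]
```

View pics/g4.png

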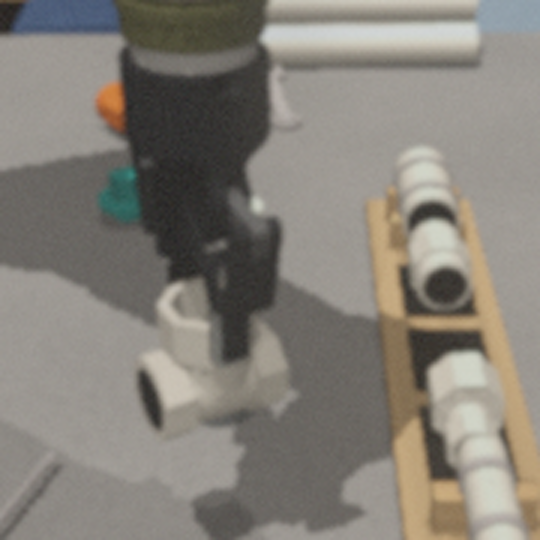

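The tee is held level with its branch up at about (215,350). Moving it to the middle pad.

Request:
apply_moves:
  plan:
    - [0,0,0,-0.175,0,0,1]
    - [0,0,0,-0.175,0,0,1]
    - [0,0,0,-0.175,0,0,1]
    - [0,0,0,-0.175,0,0,1]
    - [0,0,0,-0.175,0,0,1]

```text
time: 21.1
position: [0.449, -0.2025, 0.1548]
eef_rot: [-0.547, -0.448, 0.547, -0.447]
ft_force: [-0.0, 0.6, -1.7]
grip_width: 0.0514
```

Request:
apply_moves:
  plan:
    - [0,0,0,-0.175,0,0,1]
    - [0,33,-36,0,0,0,1]
    - [0,33,-36,0,0,0,1]
    - [0,33,-36,0,0,0,1]
    - [0,33,-36,0,0,0,1]

```text
time: 21.72
position: [0.5864, -0.0615, 0.1548]
eef_rot: [-0.507, -0.493, 0.508, -0.492]
ft_force: [0.0, -1.7, -1.1]
grip_width: 0.0513
```

Request:
apply_moves:
  plan:
    - [0,34,-36,0,0,0,1]
    - [15,0,0,0,0,0,1]
    - [0,0,0,0,0,0,1]
    - [0,0,0,0,0,0,1]

```text
time: 22.22
position: [0.6195, -0.0285, 0.14]
eef_rot: [-0.507, -0.493, 0.508, -0.492]
ft_force: [-0.6, 0.0, -1.7]
grip_width: 0.0512
```

```bash
python3 -c "
from h import *
go(.622,-.0272,.068,-1.7)"
```

```text
t 22.23 pos [ 0.6195 -0.0285  0.14  ] jaw -1.8 tilt [-0.001  0.    -1.   ] q1,q6 [-0.18  1.43] F [-0.6  0.  -1.7] w 0.0512
down 72.0 | y 2.4 z -1.3 (after turn) | turn [-0.002 -0.     0.001]
```

Request:
apply_moves:
  plan:
    - [35,2,-1,0,0,0,1]
    - [25,0,0,0,0,0,1]
    - [6,0,0,0,0,0,1]
    - [3,0,0,0,0,0,1]
    - [0,0,0,0,0,0,1]

```text
time: 22.85
position: [0.6233, -0.0272, 0.0725]
eef_rot: [0.508, 0.492, -0.507, 0.493]
ft_force: [0.3, -0.1, -1.7]
grip_width: 0.0512
```

```bash
python3 -c "
from h import *
go(.622,-.0272,.068,-1.7)"
```

```text
t 22.85 pos [ 0.6233 -0.0272  0.0725] jaw -1.7 tilt [ 0.002 -0.    -1.   ] q1,q6 [-0.17  1.43] F [ 0.3 -0.1 -1.7] w 0.0512
down 4.5 | y -1.3 z 0.0 (after turn) | turn [-0.001  0.    -0.002]
```

Request:
apply_moves:
  plan:
    - [3,-1,0,0,0,0,1]
    - [1,0,0,0,0,0,1]
    - [0,0,0,0,0,0,1]
    - [0,0,0,0,0,0,0.3]
    - [0,0,0,0,0,0,0]

```text
time: 23.48
position: [0.6219, -0.0267, 0.0676]
eef_rot: [0.508, 0.492, -0.507, 0.493]
ft_force: [0.4, -0.5, 0.2]
grip_width: 0.076
```

Request:
apply_moves:
  plan:
    - [0,0,0,0,0,0,0]
    - [0,0,0,0,0,0,0]
    - [-30,0,0,0,0,0,0]
    - [-50,0,0,0,0,0,0]
    - [-20,0,0,0,0,0,0]

```text
time: 24.1
position: [0.6231, -0.027, 0.1707]
eef_rot: [0.508, 0.491, -0.506, 0.494]
ft_force: [0.3, 0.4, -0.1]
grip_width: 0.0854
```

```bash
python3 -c "
from h import *
go(.4535,.2116,.17,21)"
```

```text
t 24.1 pos [ 0.6231 -0.027   0.1707] jaw -1.7 tilt [ 0.005 -0.001 -1.   ] q1,q6 [-0.17  1.43] F [ 0.3  0.4 -0.1] w 0.0854
down 0.7 | y -72.8 z -283.5 (after turn) | turn [-0.396  0.001 -0.004]
```

Request:
apply_moves:
  plan:
    - [0,0,0,-0.132,0,0,0]
    - [0,0,0,-0.132,0,0,0]
    - [0,0,0,-0.132,0,0,0]
    - [0,0,0,0,0,0,0]

```text
time: 24.6
position: [0.6215, -0.0267, 0.1673]
eef_rot: [0.401, 0.582, -0.401, 0.582]
ft_force: [0.4, -0.7, 0.7]
grip_width: 0.0852
```

Request:
apply_moves:
  plan:
    - [0,-12,-47,0,0,0,0]
    - [0,-12,-47,0,0,0,0]
    - [0,-12,-47,0,0,0,0]
    - [0,-12,-47,0,0,0,0]
    - [0,-12,-47,0,0,0,0]

```text
time: 25.22
position: [0.4805, 0.1723, 0.1675]
eef_rot: [0.402, 0.582, -0.401, 0.582]
ft_force: [-0.1, 1.2, -1.3]
grip_width: 0.0855
```

Request:
apply_moves:
  plan:
    - [0,-12,-47,0,0,0,0]
    - [30,0,0,0,0,0,0]
    - [30,0,0,0,0,0,0]
    - [0,0,0,0,0,0,0]
    - [0,0,0,0,0,0,0]

```text
time: 25.85
position: [0.454, 0.2109, 0.1082]
eef_rot: [0.401, 0.582, -0.401, 0.583]
ft_force: [1.0, 1.3, 0.7]
grip_width: 0.0855
```

```bash
python3 -c "
from h import *
go(.4535,.2116,.026,21)
c=camera('side');a=cv2.resize(c['frame'][130:300,190:370],None,fx=2.2,fy=2.2);d=cv2.resize(camera('top')['frame'][140:190,195:415],None,fx=3.4,fy=3.4)
im=np.zeros((550,790,3),np.uint8);im[:a.shape[0],:a.shape[1]]=a;im[376:376+d.shape[0],:d.shape[1]]=d;cv2.imwrite('pics/g5.png',im)"
```

```text
t 25.85 pos [0.454  0.2109 0.1082] jaw 20.9 tilt [ 0.001  0.    -1.   ] q1,q6 [0.27 1.48] F [1.  1.3 0.7] w 0.0855
down 82.2 | y -0.2 z -0.9 (after turn) | turn [-0.002  0.    -0.001]
```

View pics/g5.png

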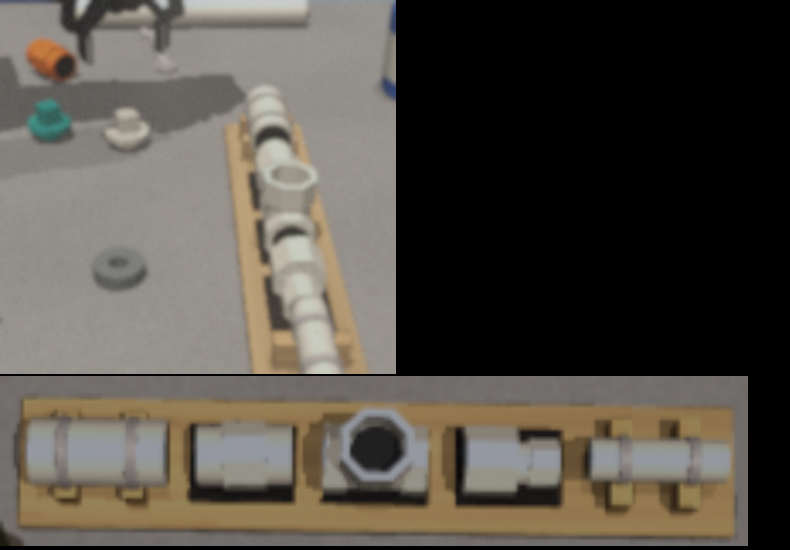

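Bottom strip: the coupling (243,455), tee (377,445) and reducer (512,460) are each centred on their pads, with the branch up and the narrow end right towards the thin pipe. The white plug at (127,128) is under the gripper, next to the turquoise one at (50,120). I'll measure the tee mouth while gripping the plug.

Request:
apply_moves:
  plan:
    - [40,0,0,0,0,0,0]
    - [25,0,0,0,0,0,0]
    - [12,0,0,0,0,0,0]
    - [4,0,0,0,0,0,0]
    - [0,0,0,0,0,0,0]

```text
time: 26.58
position: [0.4542, 0.211, 0.027]
eef_rot: [0.401, 0.582, -0.4, 0.583]
ft_force: [0.2, 0.5, 0.2]
grip_width: 0.0856
```

Request:
apply_moves:
  plan:
    - [0,0,0,0,0,0,1]
    - [0,0,0,0,0,0,1]
    - [0,0,0,0,0,0,1]
    - [0,0,0,0,0,0,1]
    - [0,0,0,0,0,0,1]

```text
time: 27.2
position: [0.4537, 0.2109, 0.0267]
eef_rot: [0.401, 0.583, -0.4, 0.583]
ft_force: [-0.8, 0.3, 3.9]
grip_width: 0.0232
```

Request:
apply_moves:
  plan:
    - [0,0,0,0,0,0,1]
    - [0,0,0,0,0,0,1]
    - [0,0,0,0,0,0,1]

```text
time: 27.58
position: [0.4537, 0.2109, 0.0266]
eef_rot: [0.401, 0.583, -0.401, 0.583]
ft_force: [-1.4, -0.6, 5.2]
grip_width: 0.023
```

```bash
python3 -c "
from h import *
go(.4535,.2116,.026,21)
c=camera('top');f=c['frame'];g=f.max(2).astype(int)
# dark bore of the tee, and white blobs
m=np.zeros(g.shape,np.uint8);m[150:172,294:318]=(g<75)[150:172,294:318]
n,L,S,C=cv2.connectedComponentsWithStats(m);i=1+np.argmax(S[1:,4]);print('bore',C[i],S[i],ray(c,*C[i],.094))
print('ring',ray(c,377/3.4-.35+195,70/3.4-.35+140,.094))
print('coup',ray(c,243/3.4-.35+195,79.5/3.4-.35+140,.045),'red',ray(c,512/3.4-.35+195,84/3.4-.35+140,.045))"
```

```text
t 27.57 pos [0.4537 0.2109 0.0266] jaw 21.0 tilt [ 0.001  0.    -1.   ] q1,q6 [0.27 1.48] F [-1.4 -0.6  5.2] w 0.023
down 0.6 | y 0.1 z -0.8 (after turn) | turn [-0.001  0.    -0.001]
bore [305.5755814  160.44767442] [298 153  16  15 172] [ 0.61883154 -0.02632382  0.094     ]
ring [ 0.61934874 -0.02622912  0.094     ]
coup [0.62411394 0.07051419 0.045     ] red [ 0.61780732 -0.12755415  0.045     ]
```

Request:
apply_moves:
  plan:
    - [-20,0,0,0,0,0,1]
    - [-50,0,0,0,0,0,1]
    - [-50,0,0,0,0,0,1]
    - [-30,0,0,0,0,0,1]
    - [0,0,0,0,0,0,1]

```text
time: 28.25
position: [0.4551, 0.2113, 0.1785]
eef_rot: [0.402, 0.582, -0.399, 0.584]
ft_force: [0.3, 0.0, -1.0]
grip_width: 0.0233
```

Request:
apply_moves:
  plan:
    - [0,12,47,0,0,0,1]
    - [0,12,47,0,0,0,1]
    - [0,12,47,0,0,0,1]
    - [0,12,47,0,0,0,1]
    - [0,12,47,0,0,0,1]

```text
time: 28.88
position: [0.5934, 0.0116, 0.174]
eef_rot: [0.4, 0.584, -0.401, 0.582]
ft_force: [0.6, 0.7, -0.6]
grip_width: 0.0234
```

Request:
apply_moves:
  plan:
    - [0,11,46,0,0,0,1]
    - [0,0,0,0,0,0,1]
    - [0,0,0,0,0,0,1]
    - [0,0,0,0,0,0,1]

```text
time: 29.38
position: [0.6193, -0.025, 0.1756]
eef_rot: [0.4, 0.583, -0.4, 0.582]
ft_force: [-0.2, -0.4, -1.1]
grip_width: 0.023
```

```bash
python3 -c "
from h import *
go(.6217,-.0265,.12,21)"
```

```text
t 29.38 pos [ 0.6193 -0.025   0.1756] jaw 21.0 tilt [-0.002  0.001 -1.   ] q1,q6 [-0.17  1.03] F [-0.2 -0.4 -1.1] w 0.023
down 55.6 | y 1.7 z 2.3 (after turn) | turn [ 0.001 -0.001  0.001]
```

Request:
apply_moves:
  plan:
    - [20,2,2,0,0,0,1]
    - [17,0,0,0,0,0,1]
    - [0,0,0,0,0,0,1]
    - [0,0,0,0,0,0,1]
    - [0,0,0,0,0,0,1]

```text
time: 30.0
position: [0.6234, -0.0271, 0.1404]
eef_rot: [0.401, 0.582, -0.4, 0.583]
ft_force: [0.7, 0.1, -0.5]
grip_width: 0.0229
```

```bash
python3 -c "
from h import *
go(.6217,-.0265,.107,21)
c=camera('side');crop(c,280,170,370,260,6,'pics/p4.png')"
```

```text
t 30.0 pos [ 0.6234 -0.0271  0.1404] jaw 21.0 tilt [ 0.002 -0.    -1.   ] q1,q6 [-0.17  1.03] F [ 0.7  0.1 -0.5] w 0.0229
down 33.4 | y -1.4 z -1.2 (after turn) | turn [-0.     0.001 -0.002]
```

View pics/p4.png

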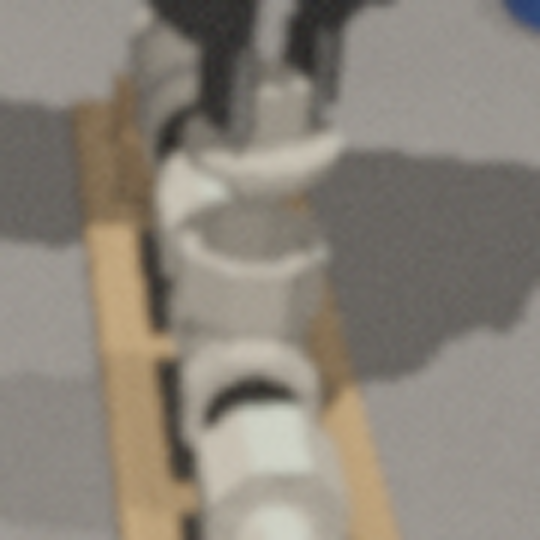

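In the crop the plug (270,150) hangs over the tee mouth (255,235). Its flange looks slightly tilted, left side low by about 8°. The mouth has 5 mm of clearance all round, so I'll lower slowly, watch the force, and let it settle level on release.

Request:
apply_moves:
  plan:
    - [10,-1,-1,0,0,0,1]
    - [8,0,0,0,0,0,1]
    - [4,0,0,0,0,0,1]
    - [0,0,0,0,0,0,1]

```text
time: 30.55
position: [0.6212, -0.0267, 0.1166]
eef_rot: [0.401, 0.583, -0.401, 0.582]
ft_force: [0.7, -0.0, -0.2]
grip_width: 0.0231
```

Request:
apply_moves:
  plan:
    - [4,0,0,0,0,0,1]
    - [0,0,0,0,0,0,1]
    - [0,0,0,0,0,0,1]

```text
time: 30.92
position: [0.6217, -0.0268, 0.1134]
eef_rot: [0.401, 0.583, -0.401, 0.583]
ft_force: [0.8, -0.4, 0.1]
grip_width: 0.023
```

```bash
python3 -c "
from h import *
go(.6217,-.0265,.107,21)
c=camera('side');crop(c,280,170,370,260,6,'pics/p5.png')"
```

```text
t 30.93 pos [ 0.6217 -0.0268  0.1134] jaw 21.0 tilt [ 0.  0. -1.] q1,q6 [-0.17  1.03] F [ 0.8 -0.4  0.1] w 0.023
down 6.4 | y 0.1 z -0.3 (after turn) | turn [-0.  0. -0.]
```

View pics/p5.png

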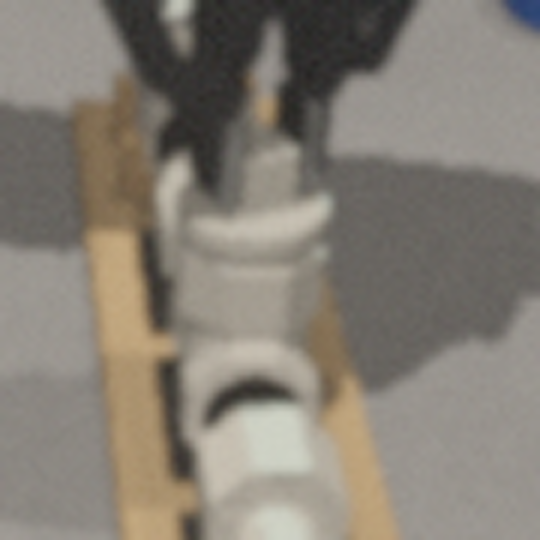

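The plug's spigot is now inside the mouth, with the flange (260,225) just above the rim. Lowering a little more, then releasing.

Request:
apply_moves:
  plan:
    - [2,0,0,0,0,0,1]
    - [2,0,0,0,0,0,1]
    - [1,0,0,0,0,0,1]
    - [0,0,0,0,0,0,1]
    - [0,0,0,0,0,0,1]

```text
time: 31.6
position: [0.6216, -0.0268, 0.1083]
eef_rot: [0.401, 0.583, -0.401, 0.583]
ft_force: [-0.1, 0.2, -0.5]
grip_width: 0.0232
```

Request:
apply_moves:
  plan:
    - [0,0,0,0,0,0,0.6]
    - [0,0,0,0,0,0,0.5]
    - [0,0,0,0,0,0,0.3]
    - [0,0,0,0,0,0,0]
    - [0,0,0,0,0,0,0]

```text
time: 32.22
position: [0.6216, -0.0267, 0.1083]
eef_rot: [0.401, 0.583, -0.401, 0.583]
ft_force: [-0.7, -0.1, 0.1]
grip_width: 0.0853
```

Request:
apply_moves:
  plan:
    - [0,0,0,0,0,0,0]
    - [-20,0,0,0,0,0,0]
    - [-50,0,0,0,0,0,0]
    - [-50,0,0,0,0,0,0]
    - [0,0,0,0,0,0,0]

```text
time: 32.85
position: [0.6241, -0.0271, 0.2335]
eef_rot: [0.402, 0.58, -0.399, 0.586]
ft_force: [-0.3, 0.2, -1.0]
grip_width: 0.0853
```

Request:
apply_moves:
  plan:
    - [-20,0,0,0,0,0,0]
    - [0,0,-50,0,0,0,0]
    - [0,0,-50,0,0,0,0]
    - [0,0,-50,0,0,0,0]
    - [0,0,-50,0,0,0,0]

```text
time: 33.48
position: [0.5489, 0.1613, 0.2472]
eef_rot: [0.4, 0.583, -0.401, 0.582]
ft_force: [1.9, 0.2, -0.1]
grip_width: 0.0855
```

```bash
python3 -c "
from h import *
go(.6217,-.0265,.107,21)
c=camera('side');a=cv2.resize(c['frame'][170:260,280:370],None,fx=4,fy=4,interpolation=cv2.INTER_CUBIC);d=cv2.resize(camera('top')['frame'][140:240,195:455],None,fx=3,fy=3,interpolation=cv2.INTER_CUBIC)[:225]
im=np.zeros((590,790,3),np.uint8);im[:a.shape[0],:a.shape[1]]=a;im[362:362+d.shape[0],:d.shape[1]]=d
b=cv2.resize(c['frame'][280:400,200:280],None,fx=3,fy=3);im[:360,370:610]=b;cv2.imwrite('pics/fin.png',im)"
```

```text
t 33.48 pos [0.5489 0.1613 0.2472] jaw 21.0 tilt [-0.001 -0.    -1.   ] q1,q6 [0.15 1.35] F [ 1.9  0.2 -0.1] w 0.0855
down 140.2 | y 0.7 z 201.4 (after turn) | turn [-0.001 -0.     0.001]
```

View pics/fin.png

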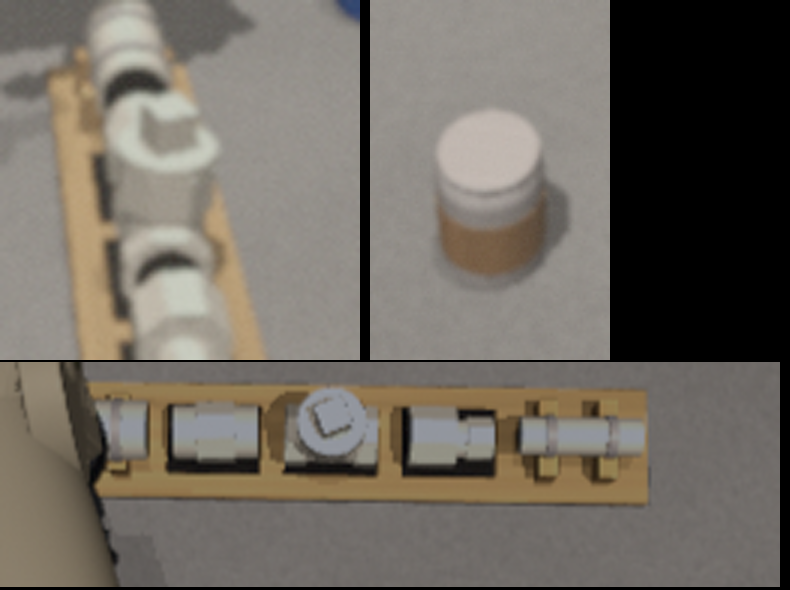

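The final look shows the plug's flange (163,135) sitting on the tee, the can upright, and all three fittings centred on their pads. I'll do one check that the flange is level and seated by overlaying its projected seated circle.

```bash
python3 -c "
from h import *
out=[]
for n,k in(('side',9),('top',9)):
    c=camera(n);C=np.array([.6205,-.0265]);o=proj(c,[*C,.1]);x0,y0=(o-[22,28]).astype(int)
    im=cv2.resize(c['frame'][y0:y0+56,x0:x0+44],None,fx=k,fy=k,interpolation=cv2.INTER_CUBIC)
    P=np.array([(proj(c,[C[0]+.028*np.cos(a),C[1]+.028*np.sin(a),.102])-[x0,y0]+.5)*k for a in np.linspace(0,6.28,60)])
    Q=np.array([(proj(c,[C[0]+.012*2**.5*np.cos(a),C[1]+.012*2**.5*np.sin(a),.126])-[x0,y0]+.5)*k for a in np.radians([66,156,246,336])])
    cv2.polylines(im,[P.astype(int)],True,(0,0,255),1);cv2.polylines(im,[Q.astype(int)],True,(0,160,0),1);out.append(im)
cv2.imwrite('pics/ov.png',np.hstack(out))
s=sense();print(s['time'])"
```

```text
33.675
```

View pics/ov.png

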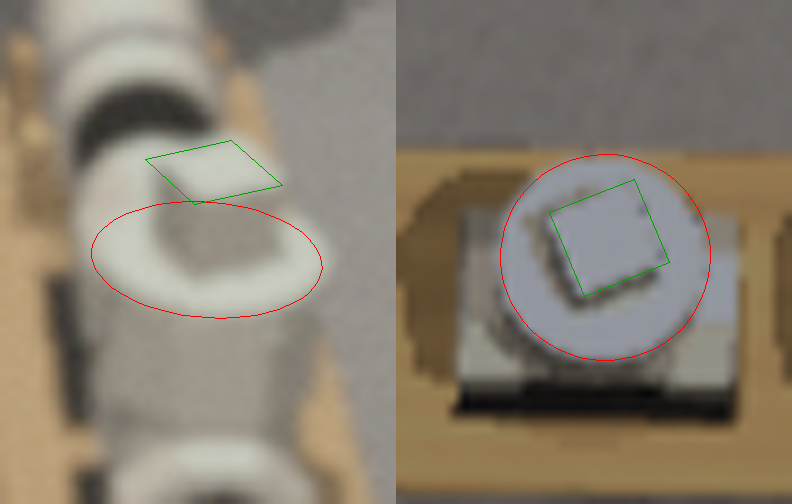

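The projected flange circle and boss top for an upright, seated plug match the picture in both views: side flange about (207,260), top about (605,257). The plug is level, seated and centred, so I'm handing in.

Request:
apply_moves:
  plan:
    - [0,0,0,0,0,0,0]
    - [0,0,0,0,0,0,0]
    - [0,0,0,0,0,0,0]

```text
time: 34.05
position: [0.5504, 0.1591, 0.2481]
eef_rot: [0.401, 0.582, -0.401, 0.582]
ft_force: [0.7, -0.2, -0.1]
grip_width: 0.0851
```

```bash
python3 -c "
from cell import arm
print(arm.close_job())"
```

```text
the job is handed in; nothing more can be done
None
```

The drain run is laid out and the job was handed in at about 34 s; it gave no verdict, so I'm going by my own last checks. The coupling is beside the thick pipe, the tee is in the middle with its branch up, and the reducer's narrow end faces the thin pipe. The plug is seated in the tee, and I never touched the cement can or the look-alikes.

- **Fittings:** in the top view the coupling, tee and reducer lie about 2 mm from their pad centres and in line with the run.
- **Plug:** the outline expected for an upright, seated plug matched the image in both views. It is centred in the mouth to about 1 mm.
- **Can and gripper:** the can still stands upright, and the gripper is open and clear of everything.
- **Disagreements:** the top camera read the tee about 3 mm nearer in x than the arm did, close to the stated 2 mm calibration. While held, the plug looked tilted by about 8° in one crop, but the check after release showed it level.

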